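# Seal the tea carton in the airtight canister

## Robot

A 7-joint arm with a two-finger parallel gripper is mounted at the origin on a cart in front of the work surface, level with it; the furniture and walls round the work are solid. World frame = base frame: x ahead of the robot, y to its left, z up, the work surface at z = 0. Lengths are in m, angles in degrees, forces in N, time in s.
With the tool pointing down it reaches from about 0.425 to 0.925 m from the base axis. Payload 6.8 kg.
Tool frame: the origin (TCP) lies midway between the tips of the shut fingers; the grasp point (between the pads) lies 19 mm behind it; z points along the fingers, y is the line along which they close (so a half turn about z gives the same grasp; the last joint's range is limited). The gripper opens to 88 mm and grips with 3 to 60 N. Pads are 20 mm wide; open, the fingers measure 115 mm over their backs; the gripper's body (75 mm by 178 mm) begins 61 mm behind the grasp point.
Start: joints at [-80.735, 27.33, 1.283, 89.118, -0.659, 63.558, -4.761], TCP at [0.18, 0.651, 0.223] pointing down, gripper open.
Joint ranges: [-169.35, 169.35], [-19.33, 120.38], [-80.79, 83.38], [13.8, 139.57], [-78.32, 258.32], [9.67, 109.79], [-169.56, 169.56]. Speed limits (degrees/s): [136.94, 136.94, 180, 180, 180, 180, 180].

## Interface

Orientations are given as [roll, pitch, yaw] about the fixed x, y, z axes, in that order (R = Rz(yaw) Ry(pitch) Rx(roll)).
In Python, from bench import robot gives the robot as it stands.
- The arm moves only by the shell command python3 -m handwheel 'ROWS' [FORCE]. ROWS is JSON, one flat list of numbers, 5 for each row, row after row: the shift along the tool's x, y, z as a fraction of full scale, then the turn about the tool's z as a fraction of full scale, then the gripper's target within -1 to 1 (shut at 1, half-way at 0, fully open at -1). In form: [tx, ty, tz, yaw, fingers, tx, ty, tz, yaw, fingers, ...]. A call has 1 to 5 rows; each row shifts and turns the commanded pose from where the row before left it, along the tool's axes as they then stand; what a row does not reach is not made up. Full scale, the value 1, is 0.03 m for a shift and 1.5 rad for a turn. A row lasts 1/12 s, in which the tool goes at most 41.7 mm and 7.16 degrees, less where a joint would pass 70% of its speed; a pose out of reach is approached as far as the arm can. A call with a number of a shift or a turn outside -1 to 1 is refused whole. A call with a gripper value outside its range is refused whole. The fingers move at their own pace and stop on an object; FORCE is the grip in N (left out, the last holds). Time passes only in rows, so rows that do not move let the fingers close. It gives the time, the measured TCP pose, the force, the opening and the grip force at its end, in the units of the state.
- robot.read_state(): the state, without advancing time (a new reading comes with each control period).
- robot.snapshot(name): name is "scene" or "top"; returns the picture (400x640x3 uint8, blue, green, red); there is no depth.
- robot.calibration(name): a dict with "fx", "fy", "cx", "cy" (pixels), "k1" (the pictures are not rectified: a ray, as slopes to the right and down, at radius r is drawn at 1 + k1 r^2 times it, then the intrinsics apply), "cam_to_world" (4x4, takes a point from camera to world coordinates). Camera axes: x right, y down, z forward; pixel columns grow to the right and rows downward; lengths in m; the calibration is good to about 2 mm. A picture is of the moment at which its call begins. calibration takes no time and is no camera call.
- robot.finish_job(): hands the job in; it is judged then, once.
Trained networks look in the newest picture that a camera, given by its name, has taken for a name from the list of things; names that differ only in an ending like _2 or _b are one class to them, and where a whole thing is asked for, a point or a joint stands for the part that bears it (a point fixed in the world has none). Each returns a list of dicts, best first, with "score" (0 to 1); they miss things now and then, are a little off and sometimes report something else, mostly with a low value. They report only what shows in the picture. A call takes as long as a camera call. They do not tell look-alikes from the thing itself.
- robot.cut_out(camera, query): "mask" (400x640 bool, what is visible of it).
- robot.landmark_of(camera, query): "position" ([x, y, z] in m, in world coordinates, good to about 4 mm: a listed point, or the origin of a listed thing).
The state is a dict: "t": time; "joints": joint angles; "joint_vel": joint speeds; "joint_efforts": joint torques, N m; "eef_pos": TCP position; "orientation": TCP orientation; "ft_force": force on the tool from outside, world axes, zero at the start; "torque": the same for the moment, N m; "gripper_width": finger opening in m; "grip_force": force on a finger pad.
Only numpy, scipy, OpenCV 4.12 (cv2) and the standard library are available. Lean on these libraries where they do the work, as an engineer would, in place of code of your own. Each camera call takes 0.05 s, during which the arm holds its last target. There are 200 camera calls.

## Task

Put the slim square tea carton that stands on the worktop away so that it keeps dry: stand it upright inside the open clear canister, set the lid fully home on the canister with its lever still up, then fold the lever down flat to lock the lid. Put both down without dropping them, keep the canister upright on the worktop and leave everything else where it stands.

Things in the scene. Friction and masses are not known exactly. Their poses are not given: they have to be found in the camera images.
- carton_centre (a point): Centre (half-way up) of the slim tea carton, an upright box of square section, 44 x 44 x 112 mm high, about 90 g; its sides are along x and y, z is up. The other carton is broader and taller.
- canister: Clear plastic canister, open on top, loose, 0.9 kg, 126 x 126 x 134 mm high outside; origin at the centre of its underside, sides along its x and y, z up. Floor 6 mm thick. The square mouth in its white neck is 110 x 110 mm; the neck is 6 mm deep, below it the inside is 120 x 120 mm.
- lid_hub (a point): Centre of the lever's hinge, in the middle of the white square lid (0.27 kg in all), 26 mm above the lid's underside. z points up out of its top, the hinge axis is y. Two ears hold the hinge at y = -29 to -21 and 21 to 29 mm, up to 6.5 mm above this point; the lid's flat top is 6 mm below it. With the lid home it is 148 mm above the canister's underside.
- lid_under (a point): Centre of the lid's underside; axes as lid_hub, sides along x and y. The lid starts plug down on the worktop. Its plug, 105 x 105 mm, 12 mm deep (lowest 4 mm: 99 x 99 mm), fits the canister's mouth in any of the four square positions; the 126 x 126 x 8 mm flange above it then rests on the rim and this point is 122 mm above the canister's underside.
- lever (a joint): Grey lever on the lid: 1.57 upright (its stop; starts nearly so), 0 flat along the lid's +x side. Paddle 36 mm wide (lid's y), 9 mm thick, reaching 60 mm from the hinge; gripped upright it carries the lid. Stays where left (0.06 N m friction). Folding it slides two bolts 8 mm out of the lid's +y and -y sides, which lock under the canister's neck.
- lever_grip (a point): Point in the middle of the lever's thickness and width, 42 mm from its hinge; x points along the lever away from the hinge; y along the hinge; z is the face that ends uppermost when folded.
- broad_carton: Bystander: broad tea carton 48 x 80 x 136 mm high; origin at the centre of its underside.
- caddy: Bystander: grey metal tea tin 53 x 73 x 98 mm high; origin at the centre of its underside.
- mug: Bystander: mug 88 mm wide with handle, 102 mm high; origin under its centre.
- mandarin: Bystander: mandarin, 58 mm across; origin at its underside as it lies.
- salt_shaker: Bystander: salt shaker 44 mm wide, 90 mm high; origin under its centre.
Things that resemble listed ones, but are neither listed nor needed, are in the scene too. Leave any blue look-alike of the part that bears carton_centre alone.

How it is judged (in metres and radians):
On the way, in this order (a step that is already met when the one before it is completed fails the run):
1. the slim carton stands upright inside the canister, let go (x of carton_centre in the frame of canister between -0.045 and 0.045 m and y of carton_centre in the frame of canister between -0.045 and 0.045 m and z of carton_centre in the frame of canister between 0.05 and 0.07 m and angle between carton_centre's own z axis and vertical below 0.15 rad and contact force between the fingers and carton below 0.1 N and linear speed of carton below 0.05 m/s), for 0.2 s.
2. the lid is fully home on the canister with its lever still up (horizontal distance between lid_hub and canister below 0.006 m and z of lid_hub in the frame of canister between 0.144 and 0.151 m and angle between lid_hub's own z axis and vertical below 0.04 rad and value of joint lever above 1 rad), for 0.2 s.
At the end, for the whole second after the job is handed in: Slim carton upright (0.15 rad) in the canister; lid fully home (hub 144-151 mm above the canister underside, 6 mm off its axis, level to 0.04 rad); lever flat (under 0.12 rad); canister upright (0.05 rad) on the worktop; all at rest (x of carton_centre in the frame of canister between -0.045 and 0.045 m and y of carton_centre in the frame of canister between -0.045 and 0.045 m and z of carton_centre in the frame of canister between 0.05 and 0.07 m and angle between carton_centre's own z axis and vertical below 0.15 rad and horizontal distance between lid_hub and canister below 0.006 m and z of lid_hub in the frame of canister between 0.144 and 0.151 m and angle between lid_hub's own z axis and vertical below 0.04 rad and value of joint lever below 0.12 rad and angle between canister's own z axis and vertical below 0.05 rad and height (world z) of canister below 0.01 m and linear speed of each of lid, carton, canister below 0.02 m/s); the robot touches nothing.
It fails at once if the carton is dropped (falls free faster than 0.7 m/s) (linear speed of carton above 0.7 m/s and contact force between the fingers and carton below 0.05 N).
It fails at once if the lid is dropped (falls free faster than 0.7 m/s) (linear speed of lid above 0.7 m/s and contact force between the fingers and lid below 0.05 N).
It fails at once if the canister is tipped by more than 0.35 rad (angle between canister's own z axis and vertical above 0.35 rad).
It fails at once if a bystander is shifted by more than 30 mm (distance of any of broad_carton, caddy, mug, mandarin, salt_shaker from where it was at the start of the episode above 0.03 m).
It also fails if it takes over 64 s, if anything falls off the work surface, if the arm or the gripper's body presses on something with over 40 N, if the wrist force passes 120 N, or if a joint passes its speed limit or range.

## Working session

There is one attempt and no reset: what is moved stays moved. The work goes in short steps, Python scripts to look and compute and a shell command to move; the robot and the scene stay as the last step left them, time stands still between calls to the robot, and variables do not carry over. Pictures are saved under pics/ and viewed, at most 10 in all, crops included, and the job is handed in when it is done.

```bash
mkdir -p pics; ls; python3 - <<'E'
from bench import robot
import cv2, numpy as np
for n in("scene","top"):
    im=robot.snapshot(n); cv2.imwrite(f"pics/{n}0.png",im)
    c=robot.calibration(n); print(n,c['fx'],c['cx'],c['cy'],c['k1'],np.round(c['cam_to_world'],3).tolist())
    for q in("carton_centre","canister","lid_hub","lid_under","lever_grip","broad_carton","caddy","mug","mandarin","salt_shaker"):
        print(q,[(round(d['score'],2),np.round(d['position'],3).tolist()) for d in robot.landmark_of(n,q)])
s=robot.read_state();print(s)
E
```

```text
pics
scene 407.9034576933976 318.55066449697813 203.4244075082903 -0.03639020895443277 [[-0.627, -0.581, 0.519, -0.287], [-0.779, 0.457, -0.429, 0.888], [0.012, -0.674, -0.739, 1.302], [0.0, 0.0, 0.0, 1.0]]
carton_centre [(0.7, [0.507, 0.66, 0.055])]
canister [(0.72, [0.503, -0.065, 0.002])]
lid_hub [(0.65, [0.525, -0.28, 0.03])]
lid_under [(0.48, [0.526, -0.275, -0.002])]
lever_grip []
broad_carton [(0.64, [0.453, 0.299, -0.001])]
caddy [(0.78, [0.43, 0.141, -0.002])]
mug [(0.73, [0.747, -0.022, -0.003])]
mandarin [(0.51, [0.699, 0.101, 0.0])]
salt_shaker []
top 520.038669808073 314.6338848826753 204.3232793564459 -0.15351634373187006 [[0.271, -0.918, 0.288, 0.137], [-0.963, -0.258, 0.084, 0.026], [-0.002, -0.3, -0.954, 1.593], [0.0, 0.0, 0.0, 1.0]]
carton_centre [(0.74, [0.555, 0.184, 0.056]), (0.7, [0.506, 0.651, 0.057])]
canister [(0.82, [0.5, -0.066, -0.002])]
lid_hub [(0.71, [0.522, -0.28, 0.026])]
lid_under [(0.74, [0.532, -0.278, 0.067]), (0.65, [0.524, -0.28, -0.0])]
lever_grip [(0.43, [0.532, -0.28, 0.068])]
broad_carton [(0.74, [0.454, 0.3, 0.007])]
caddy [(0.86, [0.43, 0.144, -0.0])]
mug [(0.82, [0.747, -0.017, 0.003])]
mandarin [(0.79, [0.704, 0.098, 0.003])]
salt_shaker [(0.69, [0.569, 0.433, -0.003])]
{'t': 1.1, 'joints': array([-80.73484805,  27.32903333,   1.28227572,  89.11617815,
        -0.65760791,  63.55903012,  -4.76436085]), 'joint_vel': array([ 0.10139945,  0.04531247, -0.04026598, -0.02366124,  0.04741392,
        0.09116425, -0.02076962]), 'joint_efforts': array([-3.10980995e-04, -5.82725537e+01,  1.53347187e+00, -2.72940999e+01,
       -5.42791304e-02,  9.97080992e-03,  2.17019311e-05]), 'eef_pos': array([0.17991271, 0.65061158, 0.22268825]), 'orientation': array([ 1.79996911e+02, -4.35600572e-04,  1.64538498e+02]), 'ft_force': array([-0.24928215,  0.15801022, -0.00572577]), 'torque': array([-0.00838317,  0.02289736, -0.00418688]), 'grip_force': 0.0, 'gripper_width': 0.08798816422417244}
```

View pics/top0.png

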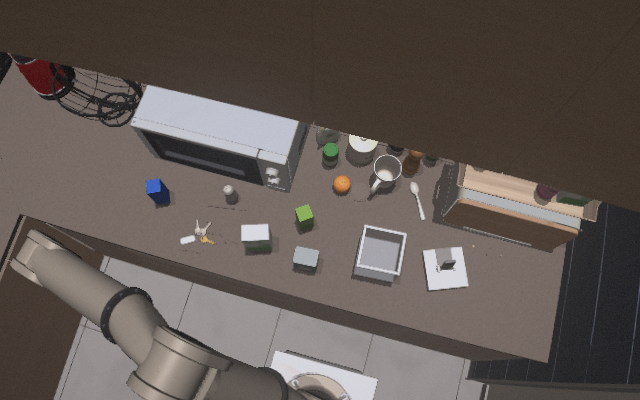

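View pics/scene0.png

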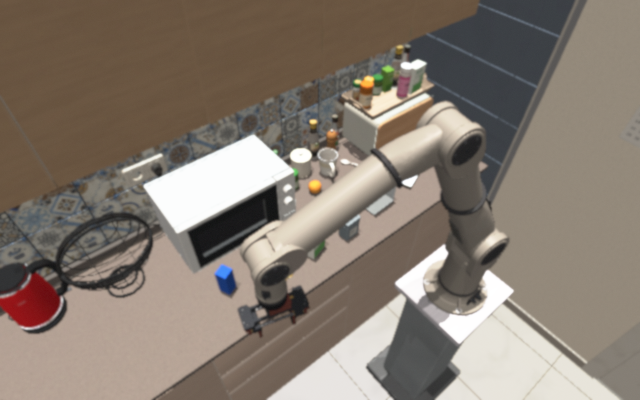

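The top view shows three cartons or look-alikes: green at (304,215), blue at (157,192), and a broad green/white one at (256,238). A grey tin stands at (306,259), the canister at (381,253) and the lid at (446,268). The slim carton must be the green one: the blue is the look-alike to leave alone, and the other is broader. I'll check this in a close crop.

```bash
cat > h.py <<'E'
from bench import robot
import cv2, numpy as np
def K(c): return np.array([[c['fx'],0,c['cx']],[0,c['fy'],c['cy']],[0,0,1.]]), np.array([c['k1'],0,0,0.])
def px2w(n,uv,z):
    c=robot.calibration(n); k,d=K(c); T=np.array(c['cam_to_world'])
    p=cv2.undistortPoints(np.array(uv,float).reshape(-1,1,2),k,d).reshape(-1,2)
    r=np.c_[p,np.ones(len(p))]@T[:3,:3].T
    return T[:3,3]+r*((z-T[2,3])/r[:,2])[:,None]
def w2px(n,X):
    c=robot.calibration(n); k,d=K(c); M=np.linalg.inv(c['cam_to_world'])
    return cv2.projectPoints(np.array(X,float).reshape(-1,3),cv2.Rodrigues(M[:3,:3])[0],M[:3,3],k,d)[0].reshape(-1,2)
def box(cx,cy,z,yaw,sx,sy):
    a=np.radians(yaw);q=np.array([[1,1],[1,-1],[-1,-1],[-1,1]])*[sx/2,sy/2]
    R=np.array([[np.cos(a),-np.sin(a)],[np.sin(a),np.cos(a)]])
    p=q@R.T+[cx,cy]; return np.c_[p,np.full(4,z)]
E
python3 - <<'E'
from h import *
im=cv2.imread("pics/top0.png"); cr=cv2.resize(im[165:300,235:480],None,fx=3.2,fy=3.2,interpolation=cv2.INTER_CUBIC)
cv2.imwrite("pics/crop0.png",cr)
import math
for q in("carton_centre","canister","lid_under"):
    for d in robot.cut_out("top",q):
        m=d['mask'].astype(np.uint8); ys,xs=np.nonzero(m)
        print(q,round(d['score'],2),xs.mean().round(),ys.mean().round(),m.sum())
E
```

```text
carton_centre 0.6 304.0 217.0 342
carton_centre 0.6 157.0 191.0 497
canister 0.96 380.0 253.0 2265
canister 0.28 305.0 259.0 558
canister 0.18 447.0 265.0 88
lid_under 0.71 445.0 268.0 1626
```

View pics/crop0.png

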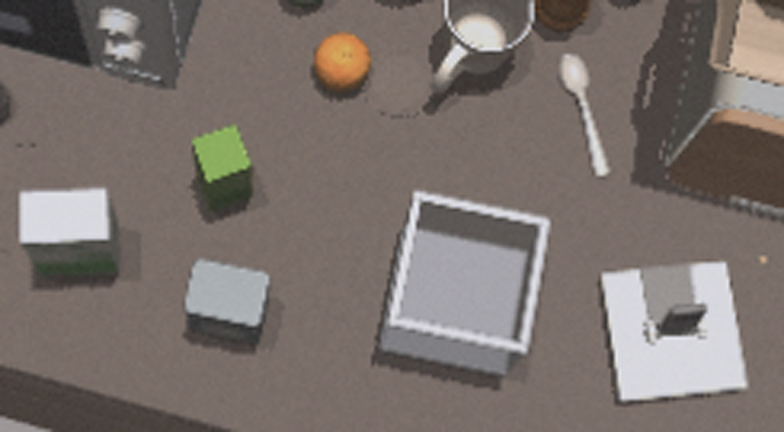

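The crop confirms it: the green slim square carton has its top corners at about (193,142), (237,126), (252,168) and (207,183) in the crop. The canister's outer rim corners are about (414,192), (550,217), (528,353) and (388,325). The lid's flange corners are (600,273), (726,262), (747,387) and (620,402), with the lever upright at (683,315) and a grey patch towards the image top.

```bash
python3 - <<'E'
from h import *
from scipy.optimize import least_squares
def px(c): return np.array(c)/3.2+[235,165]-0.34
for n,c,z,s in(("carton",[(193,142),(237,126),(252,168),(207,183)],.112,.044),("can",[(414,192),(550,217),(528,353),(388,325)],.134,.126),("lid",[(600,273),(726,262),(747,387),(620,402)],.020,.126)):
    w=px2w("top",px(c),z)[:,:2]; e=np.roll(w,-1,0)-w
    yaw=np.degrees(np.arctan2(e[:,1],e[:,0]))
    print(n,w.mean(0).round(4),"sides",np.linalg.norm(e,axis=1).round(4),"exp",s,"yaw",(yaw).round(1))
print(px2w("top",px([(650,333),(703,332)]),.03).round(4), px2w("top",px([(705,305),(672,333),(662,335),(690,304)]),.086).round(4))
print("patch",px2w("top",px([(642,267),(690,264),(694,300),(647,318)]),.02).round(4))
c=[.528,-.280]
E
```

```text
carton [0.5508 0.1785] sides [0.0438 0.0431 0.044  0.0418] exp 0.044 yaw [ -53.4 -145.3  124.8   34.4]
can [ 0.5    -0.0682] sides [0.1256 0.1271 0.1267 0.1253] exp 0.126 yaw [ -85.2 -175.9   94.     3.6]
lid [ 0.5238 -0.2801] sides [0.1262 0.1237 0.1254 0.1265] exp 0.126 yaw [ -69.7 -159.   111.6   21.4]
[[ 0.5129 -0.2564  0.03  ]
 [ 0.5274 -0.3062  0.03  ]] [[ 0.5389 -0.291   0.086 ]
 [ 0.5049 -0.2663  0.086 ]
 [ 0.5006 -0.2576  0.086 ]
 [ 0.5361 -0.2771  0.086 ]]
patch [[ 0.5771 -0.237   0.02  ]
 [ 0.5926 -0.2823  0.02  ]
 [ 0.5585 -0.2934  0.02  ]
 [ 0.529  -0.2523  0.02  ]]
```

```bash
python3 - <<'E'
from h import *
print(px2w("top",[(290,191),(264,186),(280,190)],0).round(3),px2w("top",[(304,125),(283,186)],.25).round(3), px2w("top",[(256,233)],.136).round(3))
E
```

```text
[[0.641 0.255 0.   ]
 [0.635 0.341 0.   ]
 [0.636 0.287 0.   ]] [[0.764 0.237 0.25 ]
 [0.571 0.241 0.25 ]] [[0.448 0.293 0.136]]
```

```bash

python3 -m handwheel '[-0.95,-0.7,0,0,-1,-0.95,-0.7,0,0,-1,-0.95,-0.7,0,0,-1,-0.95,-0.7,0,0,-1,-0.95,-0.7,0,0,-1]' 15
python3 -m handwheel '[-0.95,-0.7,0,0,-1,-0.95,-0.7,0,0,-1,-0.95,-0.7,0,0,-1,-0.95,-0.7,0,0,-1,-0.95,-0.7,0,0,-1]'
python3 -m handwheel '[-0.95,-0.7,0,0,-1,-0.95,-0.7,0,0,-1,-0.95,-0.7,0,0,-1,-0.95,-0.7,0,0,-1,0,0,0,-0.083,-1]'
python3 -m handwheel '[0,0,0,-0.083,-1,0,0,0,-0.083,-1,0,0,0,-0.083,-1,0,0,0,-0.083,-1,0,0,0,-0.083,-1]'
python3 -m handwheel '[0,0,0,-0.083,-1,0,0,0,0,-1,0,0,0,0,-1]'
python3 -c "
from h import *
s=robot.read_state();print(s['joints'].round(1),s['eef_pos'],s['orientation'])
for n in('scene','top'):
  cv2.imwrite(f'pics/{n}1.png',robot.snapshot(n))
  for q in('carton_centre','lid_hub','lever_grip','canister'): print(n,q,[(round(d['score'],2),np.round(d['position'],3).tolist()) for d in robot.landmark_of(n,q)])
a=cv2.imread('pics/scene1.png')[130:290,230:430];b=cv2.imread('pics/top1.png')[150:310,230:430]
cv2.imwrite('pics/mix1.png',np.hstack([cv2.resize(x,(398,318),interpolation=2) for x in(a,b)]))
"
```

```text
t: 1.67
eef_pos: [0.2902, 0.51, 0.2228]
orientation: [180.0, 0.0, 164.5]
ft_force: [-0.1, -0.5, 0.1]
gripper_width: 0.0878
grip_force: 0.0
t: 2.08
eef_pos: [0.3995, 0.3708, 0.223]
orientation: [180.0, 0.0, 164.5]
ft_force: [1.0, 0.4, -0.2]
gripper_width: 0.0875
grip_force: 0.0
t: 2.5
eef_pos: [0.4908, 0.2535, 0.2231]
orientation: [-179.9, 0.2, 171.1]
ft_force: [0.1, 0.1, 0.1]
gripper_width: 0.0878
grip_force: 0.0
t: 2.92
eef_pos: [0.4862, 0.2609, 0.2228]
orientation: [180.0, 0.0, -152.3]
ft_force: [-0.1, 0.6, -0.2]
gripper_width: 0.088
grip_force: 0.0
t: 3.17
eef_pos: [0.4862, 0.2608, 0.2227]
orientation: [180.0, 0.0, -145.8]
ft_force: [0.4, 0.1, 0.3]
gripper_width: 0.0879
grip_force: 0.0
[-37.6  15.7   3.5 106.4  -1.1  57.9  90.6] [0.48618179 0.26079451 0.22273741] [ 1.79989353e+02  1.15739366e-02 -1.45756552e+02]
scene carton_centre [(0.73, [0.552, 0.182, 0.056]), (0.7, [0.509, 0.657, 0.057])]
scene lid_hub [(0.6, [0.699, 0.101, -0.001]), (0.15, [0.531, -0.278, 0.065])]
scene lever_grip [(0.61, [0.529, -0.279, 0.065])]
scene canister [(0.78, [0.505, -0.066, 0.0]), (0.45, [0.453, 0.302, 0.003])]
top carton_centre [(0.95, [0.507, 0.65, 0.059]), (0.54, [0.556, 0.183, 0.055]), (0.39, [0.572, 0.432, -0.0]), (0.32, [0.499, -0.069, -0.001])]
top lid_hub [(0.97, [0.523, -0.278, 0.027])]
top lever_grip [(0.5, [0.532, -0.278, 0.067])]
top canister [(0.75, [0.501, -0.069, -0.002])]
```

View pics/mix1.png

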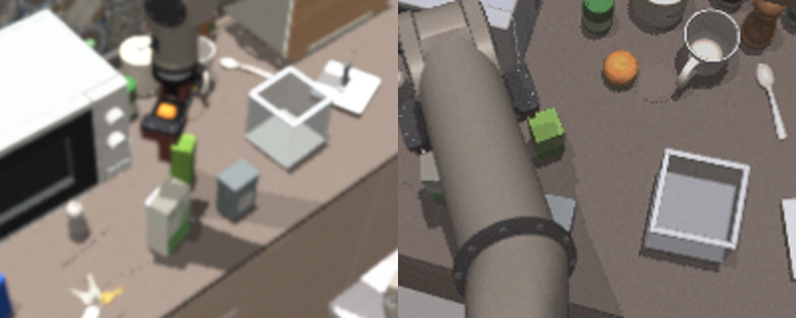

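The slim green carton stands at (545,130) in the right half, with the gripper beside it. Both cameras put its centre at about (0.553, 0.182, 0.056), which fits its half height, so I'm moving over it, going down and gripping.

```bash

python3 -m handwheel '[-0.09,-0.855,0,0,-1,-0.09,-0.855,0,0,-1,-0.09,-0.855,0,0,-1,-0.09,-0.855,0,0,-1,0,0,0,0,-1]' 15
python3 -m handwheel '[0,0,0.98,0,-1,0,0,0.98,0,-1,0,0,0.98,0,-1,0,0,0.98,0,-1,0,0,0.98,0,-1]'
python3 -m handwheel '[0,0,0,0,-1,0,0,0,0,1,0,0,0,0,1,0,0,0,0,1,0,0,0,0,1]'
python3 -m handwheel '[0,0,0,0,1,0,0,0,0,1,0,0,0,0,1,0,0,0,0,1,0,0,0,0,1]'
```

```text
t: 4.08
eef_pos: [0.5563, 0.1769, 0.2228]
orientation: [-179.8, 0.0, -145.9]
ft_force: [0.8, -0.5, 0.7]
gripper_width: 0.0876
grip_force: 0.0
t: 4.5
eef_pos: [0.5528, 0.183, 0.0745]
orientation: [180.0, 0.0, -145.5]
ft_force: [-0.1, -0.3, -0.1]
gripper_width: 0.0879
grip_force: 0.0
t: 4.92
eef_pos: [0.5543, 0.183, 0.0776]
orientation: [-180.0, 0.2, -145.5]
ft_force: [0.5, 0.3, -0.7]
gripper_width: 0.0644
grip_force: 0.0
t: 5.33
eef_pos: [0.5535, 0.1826, 0.0762]
orientation: [-180.0, 0.0, -145.5]
ft_force: [-1.4, -0.6, 4.3]
gripper_width: 0.0442
grip_force: 14.9
```

```bash

python3 -m handwheel '[0,0,-0.5,0,1,0,0,-0.9,0,1,0,0,-0.9,0,1,0,0,-0.9,0,1,0,0,-0.9,0,1]'
python3 -m handwheel '[0,0,-0.9,0,1,0,0,-0.5,0,1,0.44,-0.42,0,0,1,0.88,-0.84,0,0,1,0.88,-0.84,0,0,1]'
python3 -m handwheel '[0.88,-0.84,0,0,1,0.88,-0.84,0,0,1,0.88,-0.84,0,0,1,0.88,-0.84,0,0,1,0.44,-0.42,0,0,1]'
python3 -m handwheel '[0,0,0,0.071,1,0,0,0,0.071,1,0,0,0,0.071,1,0,0,0,0.071,1,0,0,0,0.071,1]'
python3 -m handwheel '[0,0,0,0,1,0,0,0,0,1]'
python3 -c "
from h import *
s=robot.read_state();print(s['eef_pos'],s['orientation'],s['grip_force'],s['gripper_width'])
for n in('scene','top'):
  cv2.imwrite(f'pics/{n}2.png',robot.snapshot(n))
  for q in('carton_centre','canister','lever_grip'): print(n,q,[(round(d['score'],2),np.round(d['position'],3).tolist()) for d in robot.landmark_of(n,q)])
print(w2px('scene',[[.5,-.067,.134],[.5,-.067,.24]]),w2px('top',[[.5,-.067,.134]]))
"
```

```text
t: 5.75
eef_pos: [0.5525, 0.1821, 0.1995]
orientation: [180.0, -0.1, -145.5]
ft_force: [0.0, 0.8, -0.9]
gripper_width: 0.0438
grip_force: 14.9
t: 6.17
eef_pos: [0.5339, 0.0934, 0.2405]
orientation: [180.0, 0.0, -145.3]
ft_force: [0.5, -2.0, -1.4]
gripper_width: 0.0443
grip_force: 14.9
t: 6.58
eef_pos: [0.4987, -0.0725, 0.2404]
orientation: [-180.0, -0.1, -145.8]
ft_force: [0.6, -0.7, -1.0]
gripper_width: 0.044
grip_force: 14.9
t: 7.0
eef_pos: [0.5001, -0.0677, 0.2403]
orientation: [180.0, -0.1, -176.4]
ft_force: [-0.2, -0.4, -1.5]
gripper_width: 0.0442
grip_force: 14.9
t: 7.17
eef_pos: [0.5003, -0.0675, 0.2404]
orientation: [-180.0, -0.0, -175.8]
ft_force: [-0.5, 1.1, -1.1]
gripper_width: 0.0443
grip_force: 14.9
[ 0.50031148 -0.06752541  0.24038321] [-1.79999582e+02 -3.67333819e-02 -1.75846708e+02] 14.86926555633545 0.04427989499785908
scene carton_centre [(0.56, [0.511, 0.657, 0.055]), (0.54, [0.498, -0.063, 0.222])]
scene canister [(0.86, [0.504, -0.065, 0.0])]
scene lever_grip [(0.66, [0.503, -0.064, -0.001]), (0.53, [0.529, -0.277, 0.066]), (0.28, [0.526, -0.274, 0.001])]
top carton_centre [(0.87, [0.507, 0.65, 0.058]), (0.51, [0.428, 0.144, 0.002])]
top canister [(0.84, [0.499, -0.068, -0.002]), (0.73, [0.747, -0.018, 0.005])]
top lever_grip [(0.49, [0.532, -0.28, 0.068])]
[[376.10553712 177.51834318]
 [379.2201489  158.11557712]] [[381.19772414 249.2595725 ]]
```

```bash

python3 -m handwheel '[0,0,0.6,0,1,0,0,0.9,0,1,0,0,0.9,0,1,0,0,0.9,0,1,0,0,0.9,0,1]'
python3 -m handwheel '[0,0,0.6,0,1,0,0,0.3,0,1,0,0,0.1,0,1,0,0,0.04,0,1,0,0,0,0,1]'
```

```text
t: 7.98
eef_pos: [0.5008, -0.0676, 0.1137]
orientation: [-180.0, 0.0, -176.0]
ft_force: [0.1, 0.4, -1.1]
gripper_width: 0.0445
grip_force: 14.9
t: 8.4
eef_pos: [0.5014, -0.0677, 0.0842]
orientation: [-180.0, 0.1, -176.0]
ft_force: [0.0, -0.6, -0.8]
gripper_width: 0.0442
grip_force: 14.9
```

```bash

python3 -m handwheel '[0,0,0.04,0,1,0,0,0,0,1,0,0,0,0,1]'
python3 -m handwheel '[0,0,0,0,-0.2,0,0,0,0,-0.35,0,0,0,0,-0.35,0,0,0,0,-0.35,0,0,0,0,-0.35]'
python3 -m handwheel '[0,0,0,0,-0.35,0,0,0,0,-0.35]'
```

```text
t: 8.65
eef_pos: [0.5011, -0.0676, 0.083]
orientation: [180.0, 0.1, -176.0]
ft_force: [-0.1, -0.7, -1.6]
gripper_width: 0.0442
grip_force: 14.9
t: 9.07
eef_pos: [0.5006, -0.0676, 0.0823]
orientation: [180.0, 0.0, -176.0]
ft_force: [0.2, 1.1, 0.7]
gripper_width: 0.0595
grip_force: 0.0
t: 9.23
eef_pos: [0.5006, -0.0676, 0.0823]
orientation: [180.0, -0.0, -176.0]
ft_force: [-0.2, -0.1, 0.0]
gripper_width: 0.0594
grip_force: 0.0
```

```bash

python3 -m handwheel '[0,0,-0.3,0,-0.35,0,0,-0.9,0,-0.35,0,0,-1,0,-0.35,0,0,-1,0,-0.35,0,0,-1,0,-0.35]'
python3 -m handwheel '[0,0,-1,0,-0.35,0,0,-0.5,0,-0.35,-0.035,-0.6,0,0,-0.35,-0.035,-0.95,0,0,-0.35,-0.035,-0.95,0,0,-0.35]'
python3 -m handwheel '[-0.035,-0.95,0,0,-0.35,-0.035,-0.95,0,0,-0.35,-0.035,-0.95,0,0,-0.35,-0.035,-0.95,0,0,-0.35,-0.035,-0.8,0,0,-0.35]'
python3 -m handwheel '[0,0,0,0.0777,-0.35,0,0,0,0.0777,-0.35,0,0,0,0.0777,-0.35,0,0,0,0.0777,-0.35,0,0,0,0.0777,-0.35]'
python3 -m handwheel '[0,0,0,0.0777,-0.35,0,0,0,0.0777,-0.35,0,0,0,0.0777,-0.35,0,0,0,0.0777,-0.35,0,0,0,0.0777,-0.35]'
python3 -m handwheel '[0,0,0,0.0777,-0.35,0,0,0,0,-0.35]'
python3 -c "
from h import *
s=robot.read_state();print(s['joints'].round(1),s['eef_pos'],s['orientation'])
for n in('scene','top'):
  cv2.imwrite(f'pics/{n}3.png',robot.snapshot(n))
  for q in('carton_centre','canister','lid_hub','lever_grip'): print(n,q,[(round(d['score'],2),np.round(d['position'],3).tolist()) for d in robot.landmark_of(n,q)])
L=[.524,-.28,.05]; C=[.5,-.067,.13]
o=[]
for n in('scene','top'):
  im=cv2.imread(f'pics/{n}3.png')
  for P,h in((C,40),(L,40)):
    u,v=w2px(n,P)[0].astype(int); print(n,u,v)
    o.append(cv2.resize(im[max(v-h,0):v+h,u-h:u+h],(290,290),interpolation=2))
cv2.imwrite('pics/mix3.png',np.vstack([np.hstack(o[:2]),np.hstack(o[2:])]))
"
```

```text
t: 9.65
eef_pos: [0.5002, -0.0679, 0.2102]
orientation: [-180.0, -0.0, -176.1]
ft_force: [-0.1, -0.2, 0.3]
gripper_width: 0.0593
grip_force: 0.0
t: 10.07
eef_pos: [0.5092, -0.1424, 0.2546]
orientation: [180.0, 0.1, -175.9]
ft_force: [-0.5, 0.0, -0.5]
gripper_width: 0.059
grip_force: 0.0
t: 10.48
eef_pos: [0.5233, -0.2817, 0.254]
orientation: [-180.0, 0.0, -176.1]
ft_force: [-0.5, -0.3, 0.0]
gripper_width: 0.0594
grip_force: 0.0
t: 10.9
eef_pos: [0.5235, -0.2796, 0.2538]
orientation: [180.0, -0.0, 150.2]
ft_force: [-1.0, 1.0, -0.8]
gripper_width: 0.0594
grip_force: 0.0
t: 11.32
eef_pos: [0.5235, -0.2794, 0.2539]
orientation: [180.0, -0.0, 116.8]
ft_force: [-0.5, 0.9, 0.2]
gripper_width: 0.0594
grip_force: 0.0
t: 11.48
eef_pos: [0.5236, -0.2793, 0.2537]
orientation: [180.0, -0.0, 110.3]
ft_force: [-0.1, 1.5, -0.6]
gripper_width: 0.0595
grip_force: 0.0
[ -8.7  21.3  40.3 100.7 -15.2  63.6  56.8] [ 0.5236419  -0.27928364  0.25371721] [ 1.79995482e+02 -6.05197953e-03  1.10283841e+02]
scene carton_centre [(0.87, [0.507, 0.654, 0.058]), (0.64, [0.501, -0.067, 0.063])]
scene canister [(0.93, [0.503, -0.063, 0.002])]
scene lid_hub [(0.58, [0.526, -0.28, 0.029]), (0.19, [0.427, 0.138, -0.002])]
scene lever_grip [(0.61, [0.699, 0.1, 0.001]), (0.47, [0.53, -0.277, 0.067])]
top carton_centre [(0.98, [0.508, 0.65, 0.057]), (0.84, [0.505, -0.067, 0.061])]
top canister [(0.64, [0.501, -0.066, -0.002])]
top lid_hub []
top lever_grip []
scene 375 178
scene 403 167
top 381 249
top 447 266
```

View pics/mix3.png

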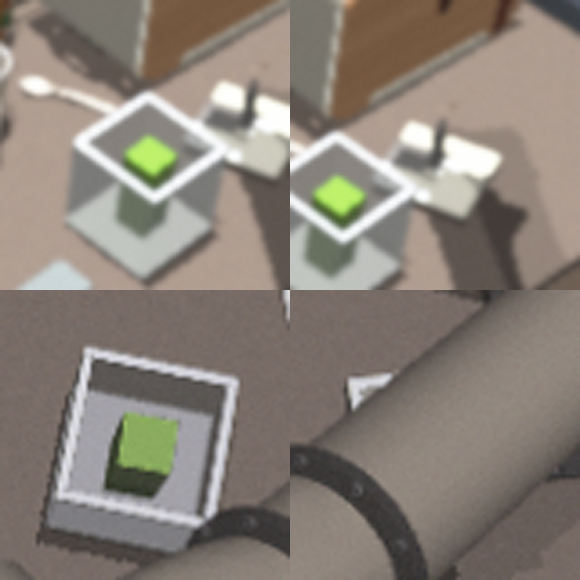

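Bottom left, the slim carton stands upright in the middle of the canister, around (147,445). The lid sits to its right with its lever still up, near (438,145) in the top-right panel. I'm going down now to grip the lever.

```bash

python3 -m handwheel '[0,0,0.6,-0.006,-0.35,0,0,0.98,0,-0.35,0,0,0.98,0,-0.35,0,0,0.98,0,-0.35,0,0,0.98,0,-0.35]'
python3 -m handwheel '[0,0,0.98,0,-0.35,0,0,0.98,0,-0.35,0,0,0.34,0,-0.35,0,0,0,0,-0.35,0,0,0,0,-0.35]' 30
python3 -m handwheel '[0,0,0,0,0.2,0,0,0,0,0.5,0,0,0,0,0.6,0,0,0,0,1,0,0,0,0,1]'
python3 -m handwheel '[0,0,0,0,1,0,0,0,0,1,0,0,0,0,1,0,0,0,0,1,0,0,0,0,1]'
```

```text
t: 12.4
eef_pos: [0.5238, -0.2795, 0.1165]
orientation: [180.0, 0.0, 111.1]
ft_force: [0.9, -0.2, 0.8]
gripper_width: 0.0594
grip_force: 0.0
t: 12.82
eef_pos: [0.5239, -0.2799, 0.0492]
orientation: [-180.0, 0.0, 111.0]
ft_force: [1.0, 0.0, 0.4]
gripper_width: 0.059
grip_force: 0.0
t: 13.23
eef_pos: [0.5241, -0.2796, 0.0493]
orientation: [179.9, 0.0, 111.0]
ft_force: [-0.3, -0.1, -0.9]
gripper_width: 0.0295
grip_force: 0.0
t: 13.65
eef_pos: [0.5243, -0.2794, 0.0489]
orientation: [180.0, 0.0, 111.0]
ft_force: [0.7, 1.3, 2.2]
gripper_width: 0.0087
grip_force: 30.0
```

```bash

python3 -m handwheel '[0,0,-0.3,0,1,0,0,-0.7,0,1,0,0,-0.9,0,1,0,0,-0.9,0,1,0,0,-0.9,0,1]'
python3 -m handwheel '[0,0,-0.9,0,1,0,0,-0.7,0,1,0,0,-0.3,0,1,0.43,0.112,0,0,1,0.862,0.225,0,0,1]'
python3 -m handwheel '[0.862,0.225,0,0,1,0.862,0.225,0,0,1,0.862,0.225,0,0,1,0.862,0.225,0,0,1,0.862,0.225,0,0,1]'
python3 -m handwheel '[0.862,0.225,0,0,1,0.43,0.112,0,0,1,0,0,0,0.0655,1,0,0,0,0.0655,1,0,0,0,0.0655,1]'
python3 -m handwheel '[0,0,0,0,1,0,0,0,0,1]'
python3 -c "
from h import *
s=robot.read_state();print(s['eef_pos'],s['orientation'],s['ft_force'],s['gripper_width'])
for n in('scene','top'):
  im=robot.snapshot(n);cv2.imwrite(f'pics/{n}4.png',im)
  for q in('canister','lid_hub','lid_under','lever_grip','carton_centre'): print(n,q,[(round(d['score'],2),np.round(d['position'],3).tolist()) for d in robot.landmark_of(n,q)])
o=[]
for n,h in(('scene',45),('top',45)):
    im=cv2.imread(f'pics/{n}4.png')
    u,v=w2px(n,[.5,-.067,.16])[0].astype(int); print(n,u-h,v-h)
    o.append(cv2.resize(im[v-h:v+h,u-h:u+h],(396,396),interpolation=2))
cv2.imwrite('pics/mix4.png',np.hstack(o))
"
```

```text
t: 14.07
eef_pos: [0.5222, -0.2795, 0.1604]
orientation: [-179.9, -0.1, 111.0]
ft_force: [1.4, -0.2, -2.2]
gripper_width: 0.009
grip_force: 30.0
t: 14.48
eef_pos: [0.5181, -0.2428, 0.217]
orientation: [-180.0, 0.1, 110.7]
ft_force: [0.9, 0.3, -3.1]
gripper_width: 0.0088
grip_force: 30.0
t: 14.9
eef_pos: [0.5028, -0.1058, 0.2157]
orientation: [-179.9, -0.0, 111.0]
ft_force: [-0.0, -0.9, -2.7]
gripper_width: 0.009
grip_force: 30.0
t: 15.32
eef_pos: [0.4986, -0.0668, 0.2157]
orientation: [-179.9, -0.0, 93.9]
ft_force: [0.0, -0.9, -2.4]
gripper_width: 0.0088
grip_force: 30.0
t: 15.48
eef_pos: [0.499, -0.0672, 0.216]
orientation: [-179.9, 0.0, 94.3]
ft_force: [-0.3, 0.7, -3.4]
gripper_width: 0.0093
grip_force: 30.0
[ 0.49896107 -0.06720283  0.21595637] [-1.79891325e+02  1.30932662e-02  9.42907574e+01] [-0.252544    0.66229745 -3.37272319] 0.009266035326858662
scene canister [(0.55, [0.502, -0.066, -0.001])]
scene lid_hub [(0.82, [0.5, -0.068, 0.196])]
scene lid_under [(0.64, [0.501, -0.067, 0.164])]
scene lever_grip [(0.51, [0.499, -0.07, 0.235])]
scene carton_centre [(0.88, [0.507, 0.651, 0.056]), (0.46, [0.499, -0.067, 0.061])]
top canister []
top lid_hub []
top lid_under []
top lever_grip []
top carton_centre [(0.67, [0.507, 0.652, 0.056])]
scene 331 127
top 337 202
```

View pics/mix4.png

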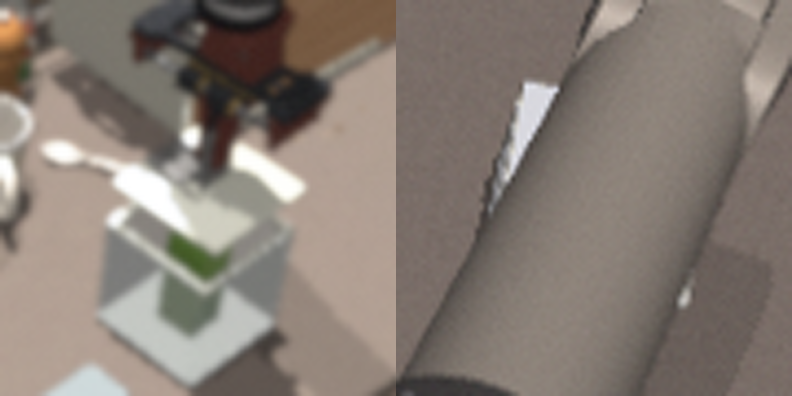

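Left panel: the lid hangs level above the canister, with corners at about (112,180), (305,187) and (210,250). The rim corners are about (107,215), (293,222) and (207,290). I'll compare the two centres.

```bash
python3 - <<'E'
from h import *
# predicted pixels (crop coords) for the lid and rim hypotheses, and an overlay
def cr(X): return (w2px("scene",X)-[331,127]+.5)*4.4-.5
for n,c,z in(("lid",[(112,180),(305,187),(210,250)],.187),("rim",[(107,215),(293,222),(207,290)],.134)):
    p=np.array(c)/4.4+[331,127]-.39; w=px2w("scene",p,z); print(n,w.round(4).tolist(),"mid",w[:2].mean(0).round(4),"diag",np.linalg.norm(w[0]-w[1]).round(4))
im=cv2.imread("pics/scene4.png"); v=cv2.resize(im[120:230,326:436],(594,594),interpolation=2)
f=lambda X:((w2px("scene",X)-[326,120]+.5)*5.4).astype(np.int32)
s=robot.read_state()['eef_pos']
cv2.polylines(v,[f(box(s[0],s[1],.187,4.3,.126,.126))],True,(0,0,255),1)
cv2.polylines(v,[f(box(.5,-.068,.134,4.1,.126,.126))],True,(255,0,0),1)
cv2.polylines(v,[f(box(.5,-.068,0,4.1,.126,.126))],True,(255,0,0),1)
cv2.imwrite("pics/ov4.png",v)
E
```

```text
lid [[0.5559, -0.0004, 0.187], [0.44, -0.1337, 0.187], [0.4352, -0.0073, 0.187]] mid [ 0.498  -0.0671  0.187 ] diag 0.1767
rim [[0.563, -0.0062, 0.134], [0.4479, -0.1379, 0.134], [0.4344, -0.0116, 0.134]] mid [ 0.5055 -0.0721  0.134 ] diag 0.1749
```

View pics/ov4.png

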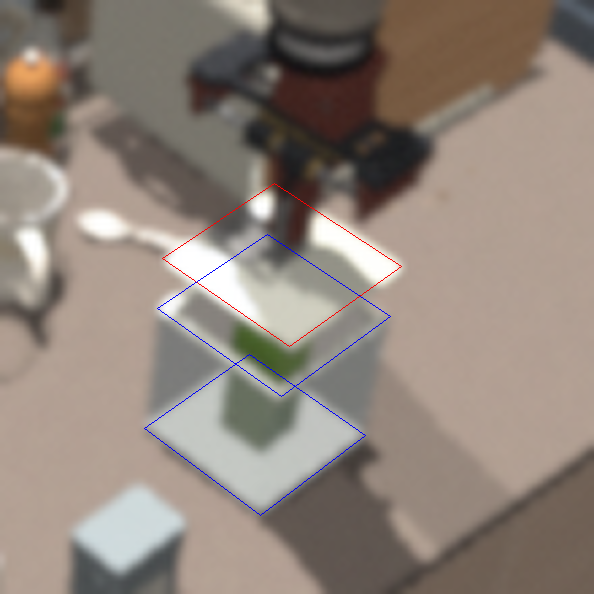

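```bash

python3 -m handwheel '[0,0.05,0.3,0,1,0,0,0.4,0,1,0,0,0.3,0,1,0,0,0,0,1]'
python3 -m handwheel '[0,0,0.07,0,1,0,0,0.07,0,1,0,0,0.07,0,1,0,0,0,0,1]'
```

```text
t: 16.42
eef_pos: [0.4999, -0.0668, 0.1845]
orientation: [-179.8, 0.0, 94.1]
ft_force: [-0.7, -0.1, -2.9]
gripper_width: 0.009
grip_force: 30.0
t: 16.75
eef_pos: [0.5014, -0.067, 0.1803]
orientation: [180.0, -0.0, 94.1]
ft_force: [-0.7, 0.2, -2.9]
gripper_width: 0.0091
grip_force: 30.0
```

```bash

python3 -m handwheel '[0,0,0.07,0,1,0,0,0.07,0,1,0,0,0.07,0,1,0,0,0,0,1]'
python3 -m handwheel '[0,0,0.05,0,1,0,0,0.05,0,1,0,0,0,0,1,0,0,0,0,1]'
```

```text
t: 17.08
eef_pos: [0.5011, -0.0669, 0.1737]
orientation: [-180.0, -0.0, 94.1]
ft_force: [0.7, 0.2, -3.0]
gripper_width: 0.0085
grip_force: 30.0
t: 17.42
eef_pos: [0.5013, -0.067, 0.171]
orientation: [-180.0, -0.0, 94.1]
ft_force: [1.0, 0.0, -3.3]
gripper_width: 0.009
grip_force: 30.0
```

```bash

python3 -m handwheel '[0,0,0.05,0,1,0,0,0,0,1,0,0,0,0,1]'
python3 -m handwheel '[0,0,0.05,0,1,0,0,0,0,1,0,0,0,0,1]'
python3 -c "
from h import *
robot.snapshot('scene')
for q in('canister','lid_hub','lid_under','lever_grip'): print(q,[(round(d['score'],2),np.round(d['position'],3).tolist()) for d in robot.landmark_of('scene',q)])"
```

```text
t: 17.67
eef_pos: [0.5015, -0.067, 0.1708]
orientation: [180.0, -0.1, 94.1]
ft_force: [-5.4, 0.5, 13.0]
gripper_width: 0.0087
grip_force: 30.0
t: 17.92
eef_pos: [0.5016, -0.0671, 0.1706]
orientation: [180.0, -0.1, 94.1]
ft_force: [-10.8, 1.7, 29.2]
gripper_width: 0.0089
grip_force: 30.0
canister [(0.79, [0.503, -0.062, 0.0])]
lid_hub [(0.73, [0.502, -0.066, 0.15]), (0.64, [0.698, 0.1, 0.002])]
lid_under [(0.74, [0.455, 0.299, 0.003]), (0.72, [0.502, -0.065, 0.121])]
lever_grip [(0.51, [0.502, -0.069, 0.188])]
```

```bash

python3 -m handwheel '[0,0,-0.04,0,1,0,0,-0.04,0,1,0,0,0,0,1]'
python3 -m handwheel '[0,0,0,0,0.6,0,0,0,0,0.3,0,0,0,0,0.1,0,0,0,0,0.1,0,0,0,0,0.1]'
python3 -c "
from h import *
n='scene'
cv2.imwrite('pics/scene5.png',robot.snapshot(n))
im=cv2.imread('pics/scene5.png');v=cv2.resize(im[120:230,326:436],(594,594),interpolation=2);cv2.imwrite('pics/c5.png',v)
for q in('canister','lid_hub','lid_under','lever_grip'): print(q,[(round(d['score'],2),np.round(d['position'],3).tolist()) for d in robot.landmark_of('scene',q)])"
```

```text
t: 18.42
eef_pos: [0.5017, -0.067, 0.1708]
orientation: [179.9, -0.0, 94.1]
ft_force: [-2.0, 0.2, 6.6]
gripper_width: 0.0093
grip_force: 30.0
t: 18.83
eef_pos: [0.5014, -0.067, 0.1704]
orientation: [-180.0, 0.0, 94.1]
ft_force: [-0.7, 0.2, -0.3]
gripper_width: 0.0379
grip_force: 0.0
canister [(0.57, [0.506, -0.064, 0.004])]
lid_hub [(0.71, [0.504, -0.066, 0.154])]
lid_under [(0.59, [0.503, -0.065, 0.124]), (0.3, [0.5, -0.07, 0.187])]
lever_grip [(0.58, [0.431, 0.14, -0.004]), (0.43, [0.498, -0.071, 0.191])]
```

View pics/c5.png

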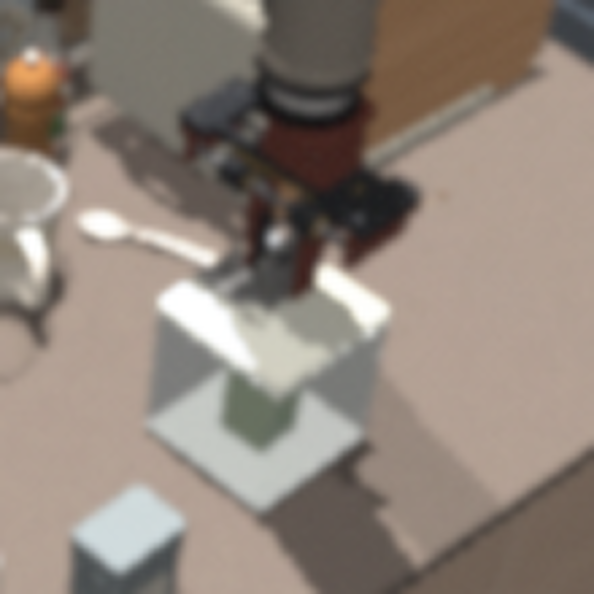

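The lid sits flush on the canister and covers the rim, with corners at about (160,303), (388,312) and (270,390). The lever is still up, and the grey lever bed on the lid points to +x, up-left in the image. Next I retreat, shut the fingers and come down on the -x side of the lever.

```bash

python3 -m handwheel '[0,0,-0.4,0,0.1,0,0,-0.8,0,0.1,0,0,-0.7,0,0.1,0,0,0,0,0.1,0,0,0,0,0.1]' 15
python3 -m handwheel '[0,-0.7,0,0,0.5,0,-0.8,0,0,1,0,-0.3,0,0,1,0,0,0,0,1,0,0,0,0,1]'
python3 -m handwheel '[0,0,0.5,0,1,0,0,0.52,0,1,0,0,0,0,1,0,0.5,0,0,1,0,0.3,0,0,1]'
python3 -m handwheel '[0,0.2,0,0,1,0,0,0,0,1]'
```

```text
t: 19.5
eef_pos: [0.5021, -0.0669, 0.2282]
orientation: [179.9, -0.0, 94.2]
ft_force: [-0.3, 0.2, -0.2]
gripper_width: 0.0394
grip_force: 0.0
t: 19.92
eef_pos: [0.4477, -0.0705, 0.2273]
orientation: [180.0, -0.0, 94.2]
ft_force: [-0.6, -0.1, 0.4]
gripper_width: 0.0095
grip_force: 0.0
t: 20.33
eef_pos: [0.4733, -0.0689, 0.1971]
orientation: [180.0, 0.0, 94.2]
ft_force: [-0.5, 0.0, 0.5]
gripper_width: 0.0007
grip_force: 0.0
t: 20.5
eef_pos: [0.4794, -0.0686, 0.1973]
orientation: [179.9, 0.1, 94.2]
ft_force: [0.4, -0.0, 0.0]
gripper_width: 0.0006
grip_force: 0.0
```

```bash

python3 -m handwheel '[0,0.2,0.05,0,1,0,0.2,0.05,0,1,0,0,0,0,1]'
python3 -m handwheel '[0,0.15,0.03,0,1,0,0,0,0,1]'
```

```text
t: 20.75
eef_pos: [0.4901, -0.0677, 0.1937]
orientation: [180.0, 0.0, 94.2]
ft_force: [-0.1, -0.6, -0.9]
gripper_width: 0.0004
grip_force: 0.0
t: 20.92
eef_pos: [0.4942, -0.0675, 0.1928]
orientation: [-180.0, 0.0, 94.1]
ft_force: [-0.9, 0.8, 0.3]
gripper_width: 0.0004
grip_force: 0.0
```

```bash

python3 -m handwheel '[0,0.4,0.13,0,1,0,0,0,0,1]'
python3 -m handwheel '[0,0.33,0.2,0,1,0,0,0,0,1]'
python3 -m handwheel '[0,0.27,0.3,0,1,0,0,0,0,1]'
python3 -m handwheel '[0,0.2,0.33,0,1,0,0,0,0,1]'
python3 -m handwheel '[0,0.08,0.3,0,1,0,0,0,0,1]'
```

```text
t: 21.08
eef_pos: [0.5069, -0.0663, 0.1888]
orientation: [180.0, 0.0, 94.2]
ft_force: [-0.5, -0.3, -0.1]
gripper_width: 0.0004
grip_force: 0.0
t: 21.25
eef_pos: [0.5163, -0.0657, 0.1827]
orientation: [-180.0, 0.0, 94.2]
ft_force: [-0.5, 0.8, -0.2]
gripper_width: 0.0007
grip_force: 0.0
t: 21.42
eef_pos: [0.5239, -0.0651, 0.1735]
orientation: [-180.0, 0.0, 94.2]
ft_force: [-0.6, 0.9, -0.5]
gripper_width: 0.0005
grip_force: 0.0
t: 21.58
eef_pos: [0.5296, -0.0646, 0.1632]
orientation: [-179.9, 0.0, 94.2]
ft_force: [0.3, 0.5, -0.5]
gripper_width: 0.0003
grip_force: 0.0
t: 21.75
eef_pos: [0.5318, -0.0646, 0.154]
orientation: [-179.9, 0.0, 94.2]
ft_force: [-0.1, -0.3, -1.4]
gripper_width: 0.0005
grip_force: 0.0
```

```bash

python3 -m handwheel '[0,0,0.07,0,1,0,0,0,0,1,0,0,0,0,1]'
python3 -m handwheel '[0,0,0.05,0,1,0,0,0,0,1,0,0,0,0,1]'
```

```text
t: 22.0
eef_pos: [0.532, -0.0649, 0.153]
orientation: [-180.0, 0.0, 94.1]
ft_force: [0.1, 0.2, 0.2]
gripper_width: 0.0002
grip_force: 0.0
t: 22.25
eef_pos: [0.5322, -0.0649, 0.1526]
orientation: [180.0, -0.1, 94.1]
ft_force: [-4.8, 1.3, 11.5]
gripper_width: 0.0005
grip_force: 5.9
```

Contact comes at z = 0.1526, exactly the height of the folded paddle's face. I'm lifting off and looking.

```bash

python3 -m handwheel '[0,0,0.03,0,1,0,0,0,0,1,0,0,-0.5,0,1,0,0,-1,0,1,0,0,-1,0,1]'
python3 -m handwheel '[0,-0.8,-1,0,1,0,-1,-1,0,1,-0.5,-1,-0.5,0,1,-0.5,-1,0,0,1,0,0,0,0,1]'
python3 -m handwheel '[1,0,0,0,1,1,0,0,0,1,1,0,0,0,1,1,0,0,0,1,1,0,0,0,1]'
python3 -m handwheel '[1,0,0,0,1,1,0,0,0,1,0,0,0,0,1,0,0,0,0,1]'
python3 -c "
from h import *
for n in('scene','top'):
  cv2.imwrite(f'pics/{n}6.png',robot.snapshot(n))
  for q in('canister','lid_hub','lever_grip','carton_centre'): print(n,q,[(round(d['score'],2),np.round(d['position'],3).tolist()) for d in robot.landmark_of(n,q)])
o=[]
for n,h in(('scene',45),('top',45)):
    im=cv2.imread(f'pics/{n}6.png')
    u,v=w2px(n,[.5,-.067,.1])[0].astype(int)
    o.append(cv2.resize(im[v-h:v+h,u-h:u+h],(396,396),interpolation=2))
cv2.imwrite('pics/mix6.png',np.hstack(o))
"
```

```text
t: 22.67
eef_pos: [0.5311, -0.065, 0.2258]
orientation: [-179.9, 0.0, 94.1]
ft_force: [0.7, 0.3, 0.5]
gripper_width: 0.0004
grip_force: 0.0
t: 23.08
eef_pos: [0.4171, -0.1064, 0.3006]
orientation: [179.9, -0.2, 93.8]
ft_force: [-0.6, -0.6, -0.1]
gripper_width: 0.0007
grip_force: 0.0
t: 23.5
eef_pos: [0.4099, 0.0481, 0.3]
orientation: [180.0, -0.0, 94.1]
ft_force: [0.8, 0.1, -0.1]
gripper_width: -0.0001
grip_force: 0.0
t: 23.83
eef_pos: [0.4058, 0.1078, 0.2997]
orientation: [-180.0, 0.0, 94.3]
ft_force: [0.7, -0.7, -0.2]
gripper_width: 0.0009
grip_force: 0.0
scene canister [(0.96, [0.5, -0.06, 0.003])]
scene lid_hub [(0.58, [0.501, -0.064, 0.151])]
scene lever_grip [(0.38, [0.541, -0.068, 0.146])]
scene carton_centre [(0.73, [0.507, 0.658, 0.057])]
top canister [(0.9, [0.499, -0.07, -0.0])]
top lid_hub [(0.8, [0.503, -0.066, 0.149])]
top lever_grip [(0.73, [0.546, -0.065, 0.146])]
top carton_centre [(0.71, [0.506, 0.65, 0.058])]
```

View pics/mix6.png

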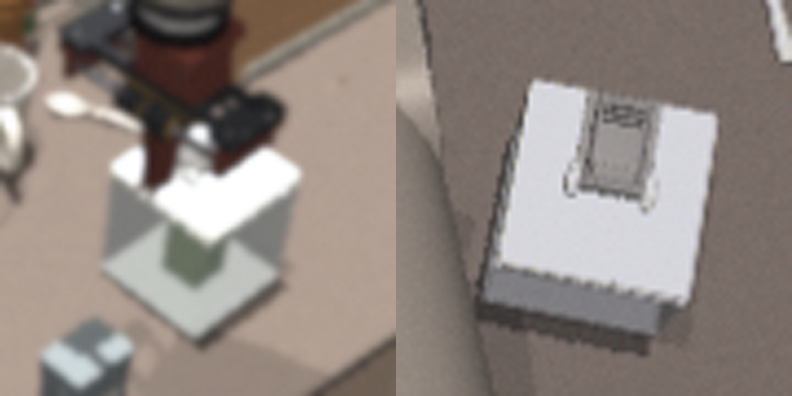

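The lid is home and the lever lies flat in its bed, around (618,145), measured 42 mm from the hub and level with it. The carton shows inside at (195,255), and the gripper is clear. I'm handing it in.

```bash
python3 -c "
from bench import robot
print(robot.finish_job())"
```

```text
the job is handed in; nothing more can be done
None
```

I handed the job in at about 24 s: the slim green carton stands upright in the canister, the lid is fully home and the lever is folded flat. The last pictures show this, but `finish_job()` returned no verdict.

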